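# Roll the green polishing drum up to the stop fence

### The arm

A 6-joint arm with a two-finger parallel gripper is mounted at the origin on the work surface. World frame = base frame: x ahead of the robot, y to its left, z up, the work surface at z = 0. Lengths are in mm, angles in rad, forces in N, time in s.
With the tool pointing down it reaches from about 350 to 775 mm from the base axis. Payload 7.3 kg.
Tool frame: the origin (TCP) lies on the front face of the gripper's body, between the roots of the fingers; the fingertips stand 66 mm ahead of it and the grasp point (between the pads) lies 47 mm ahead of it (bot.tip_extent is the distance from the TCP to the fingertips, in mm); z points along the fingers, y is the line along which they close (so a half turn about z gives the same grasp; the last joint's range is limited). The gripper opens to 92 mm and grips with 3 to 60 N. Pads are 19 mm wide; open, the fingers measure 130 mm over their backs; the gripper's body (75 mm by 190 mm) begins 47 mm behind the grasp point.
Start: joints at [-1.404, 0.342, 1.524, -0, 1.275, -0.146], TCP at [161.577, -499.531, 292.241] pointing down, gripper open.
Joint ranges: [-2.53, 2.53], [-0.77, 2.02], [0.04, 2.7], [-1, 4.14], [0.28, 2.66], [-3.11, 3.11]. Speed limits (rad/s): [2.57, 2.57, 3.14, 3.14, 3.14, 3.14].

### API

Orientations are given as [roll, pitch, yaw] about the fixed x, y, z axes, in that order (R = Rz(yaw) Ry(pitch) Rx(roll)).
In Python, from plant import readout, viewer, order, bot gives the robot as it stands.
- The arm moves only by the shell command python3 -m creep 'ROWS'. ROWS is text: rows parted by semicolons, each of 7 numbers parted by spaces: the shift along the world's x, y, z in m, then the turn, a rotation vector about the world's x, y, z in rad, then the opening in per cent of the stroke, from 0 (shut) to 100 (fully open). A call has 1 to 8 rows; each row shifts and turns the commanded pose from where the row before left it; what a row does not reach is not made up. A row lasts 1/12 s, in which the tool goes at most 41.7 mm and 7.16 degrees, less where a joint would pass 70% of its speed; a pose out of reach is approached as far as the arm can. A call is refused whole if a number of a shift passes 0.0417 or a number of a turn 0.125, either way. A call with a gripper value outside its range is refused whole. The fingers move at their own pace and stop on an object; the grip force is fixed at half the most. Time passes only in rows, so rows that do not move let the fingers close. It gives the time, the measured TCP pose, the force, the opening and the grip force at its end, in the units of the state.
- readout.get_obs(): the state, without advancing time (a new reading comes with each control period).
- viewer.capture(name): name is "side" or "top"; returns the picture (480x640x3 uint8, red, green, blue); there is no depth.
- viewer.camera_info(name): a dict with "fx", "fy", "cx", "cy" (pixels), "origin" and "rotation" of the camera in the world. Camera axes: x right, y up, looking along -z (the intrinsics and any distortion apply to the point x, -y, -z); pixel columns grow to the right and rows downward; lengths in mm; the calibration is good to about 2 mm. A picture is of the moment at which its call begins. camera_info takes no time and is no camera call.
- order.close_job(): hands the job in; it is judged then, once.
The state is a dict: "time": time; "joint_positions": joint angles; "dq": joint speeds; "tau": joint torques, N m; "tool_pos": TCP position; "tcp_rot": TCP orientation; "contact_force": force on the tool from outside, world axes, zero at the start; "moment": the same for the moment, N m; "grip_width": finger opening in mm; "finger_force": force on a finger pad.
Only numpy, scipy, OpenCV 4.12 (cv2) and the standard library are available. Lean on these libraries where they do the work, as an engineer would, in place of code of your own. Each camera call takes 0.05 s, during which the arm holds its last target. There are 200 camera calls.

### The job

Lay a flat hand lightly on top of the green felt drum and roll it along the bench, in as many short strokes as it takes, until it rests against the aluminium stop fence, then take the hand away. It must really roll, not be dragged, picked up or flung. Leave the orange drum where it lies.

Things in the scene. Friction and masses are not known exactly. Their poses are not given: they have to be found in the camera images.
- green_drum: green felt-covered cylinder lying loose, 60 mm diameter, 120 mm long, 0.35 kg, 25 to 40 mm short of touching the fence on the robot's side, parallel to it within 6 degrees. Origin mid-axis, 30 mm up; y along the cylinder, z up at the start, turning as it rolls. A light press on top and a forward stroke rolls it half the stroke; shoved from behind it tends to drag. It soon stops when let go.
- orange_drum: orange felt-covered cylinder of the same size, lying loose in the same way beside the green one, left or right of it, some 50 mm or more between their ends. Origin mid-axis, y along the cylinder. Not to be disturbed.
- fence: aluminium stop fence, a straight bar fixed to the bench, 400 mm long, 20 mm thick and 30 mm high. Origin at the middle of its length and thickness, at bench height. y runs along the bar, x points across it, away from the robot, so the face that the drum is to rest on is the plane x = -10 mm.

How it is judged (in metres and radians):
At the end, for the whole second after the job is handed in: The green drum lies still on the bench at the near face of the fence: within 12 mm of touching, parallel within 10 degrees, its middle at most 145 mm from the fence's middle along it. It got there by rolling: its own z axis, upright at the start, has turned by more than 23 degrees (x of green_drum in the frame of fence between -0.052 and -0.03 m and y of green_drum in the frame of fence between -0.145 and 0.145 m and angle between the y axis of green_drum and the y axis of fence, either way round below 0.175 rad and angle between green_drum's own z axis and vertical above 0.4 rad and height (world z) of green_drum below 0.036 m and linear speed of green_drum below 0.01 m/s).
It fails at once if the green drum is lifted off the bench by more than 15 mm (height (world z) of green_drum above 0.045 m).
It fails at once if the green drum goes faster than 0.4 m/s (linear speed of green_drum above 0.4 m/s).
It fails at once if the orange drum is moved by more than 20 mm (distance of orange_drum from where it was at the start of the episode above 0.02 m).
It also fails if it takes over 32 s, if anything falls off the work surface, if the arm or the gripper's body presses on something with over 40 N, if the wrist force passes 120 N, or if a joint passes its speed limit or range.

## Working session

There is one attempt and no reset: what is moved stays moved. The work goes in short steps, Python scripts to look and compute and a shell command to move; the robot and the scene stay as the last step left them, time stands still between calls to the robot, and variables do not carry over. Pictures are saved under pics/ and viewed, at most 10 in all, crops included, and the job is handed in when it is done.

```bash
mkdir -p pics
python3 - <<'E'
from plant import readout, viewer, order, bot
import cv2
for n in("side","top"):
    im=viewer.capture(n); cv2.imwrite(f"pics/{n}0.png",im[:,:,::-1]); print(n,viewer.camera_info(n))
print(readout.get_obs())
E
```

```text
side {'fx': 451.0080750819592, 'fy': 451.0080750819592, 'cx': 327.38816438538254, 'cy': 239.58015680633721, 'origin': array([ 246.35828446, -349.10204253,  466.04372616]), 'rotation': array([ 0.86371758,  0.00428112, -0.73334277])}
top {'fx': 553.2939063052768, 'fy': 553.2939063052768, 'cx': 330.7883444079944, 'cy': 240.25809354120275, 'origin': array([421.54469233,   5.71973864, 733.21639816]), 'rotation': array([ 0.21294931, -0.00526848, -1.48177384])}
{'time': 0.1, 'joint_positions': array([-1.40401986e+00,  3.42648372e-01,  1.52493357e+00, -4.04620499e-05,
        1.27540849e+00, -1.46002018e-01]), 'dq': array([-0.00040571, -0.00276131, -0.00222794,  0.00144694,  0.00105074,
        0.00188556]), 'tau': array([ 9.94116308e-04, -4.32005918e+01, -2.44696087e+01,  7.18706776e-02,
        5.25936135e-02, -3.98784800e-05]), 'tool_pos': array([ 161.5076807 , -499.24300859,  291.61261334]), 'tcp_rot': array([-3.14020412e+00, -1.65071832e-04,  3.12790175e-01]), 'contact_force': array([-0.11585026, -0.57032427, -0.70089133]), 'moment': array([-0.00771805,  0.03001288, -0.03258452]), 'finger_force': 0.0, 'grip_width': 91.8172378152}
```

View pics/side0.png

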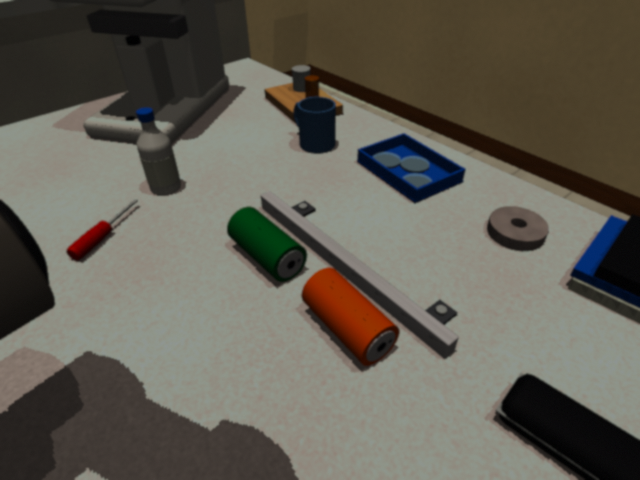

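View pics/top0.png

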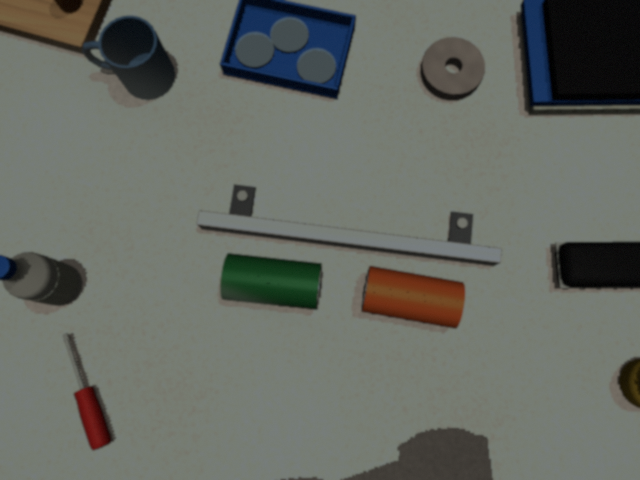

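The top view shows the green drum at about (272,281), the orange drum at (413,297) right of it, and the fence from (198,220) to (500,256). The side view shows the same layout.

```bash
cat > h.py <<'E'
from plant import readout, viewer, order, bot
import cv2, numpy as np
from scipy.spatial.transform import Rotation as R
def ray(n,uv):
    c=viewer.camera_info(n); d=np.array([(uv[0]-c['cx'])/c['fx'],-(uv[1]-c['cy'])/c['fy'],-1])
    return np.array(c['origin']),R.from_euler('xyz',c['rotation']).apply(d)
def plane(n,uv,z):
    o,d=ray(n,uv); return o+d*(z-o[2])/d[2]
def tri(a,b):
    o1,d1=ray("top",a);o2,d2=ray("side",b)
    s=np.linalg.lstsq(np.c_[d1,-d2],o2-o1,rcond=None)[0]
    p,q=o1+s[0]*d1,o2+s[1]*d2; return (p+q)/2,np.linalg.norm(p-q)
def mask(im,col):
    hsv=cv2.cvtColor(im,cv2.COLOR_RGB2HSV)
    lo,hi={'green':((45,120,30),(85,255,255)),'orange':((4,150,90),(16,255,255))}[col]
    m=cv2.morphologyEx(cv2.inRange(hsv,lo,hi),cv2.MORPH_OPEN,np.ones((3,3)))
    c=max(cv2.findContours(m,0,2)[0],key=cv2.contourArea)
    return cv2.minAreaRect(c)
def ends(r):
    b=cv2.boxPoints(r); e=[np.linalg.norm(b[i]-b[(i+1)%4]) for i in range(2)]
    return ((b[0]+b[3])/2,(b[1]+b[2])/2) if e[0]>e[1] else ((b[0]+b[1])/2,(b[2]+b[3])/2)
E
python3 - <<'E'
from h import *
np.set_printoptions(precision=1,suppress=True)
t=viewer.capture("top");s=viewer.capture("side")
for c in('green','orange'):
    a,b=mask(t,c),mask(s,c); print(c,a,b,'tri',tri(a[0],b[0]),'plane',plane("top",a[0],35))
    p,q=[plane("top",e,35) for e in ends(a)]; print(p,q,'axis yaw',np.degrees(np.arctan2(*((p-q)[:2]))))
# fence: bright bar top face
g=cv2.cvtColor(t,cv2.COLOR_RGB2GRAY)
for u in (215,272,340,400,485):
    col=g[195:275,u].astype(int); print(u,195,list(col[::1]))
E
```

```text
green ((269.9447937011719, 280.83941650390625), (95.25305938720703, 43.46937942504883), 6.225829124450684) ((260.9058837890625, 234.36721801757812), (66.3144760131836, 34.71092987060547), 42.137596130371094) tri (array([509.5,  86.8,  49.6]), np.float64(3.033406457698472)) plane [512.8  87.8  35. ]
[513.9 148.5  35. ] [511.6  27.3  35. ] axis yaw 1.115035848032117
orange ((414.3993225097656, 296.0704650878906), (97.66737365722656, 38.23278045654297), 10.007979393005371) ((346.2500305175781, 306.2500305175781), (91.21676635742188, 41.01219177246094), 45.0) tri (array([506.9, -93.5,  48.5]), np.float64(2.8128578394614645)) plane [509.8 -96.2  35. ]
[515.1 -34.8  35. ] [ 504.6 -157.3   35. ] axis yaw 4.934483215214871
215 195 [np.int64(121), np.int64(122), np.int64(122), np.int64(122), np.int64(122), np.int64(121), np.int64(123), np.int64(123), np.int64(122), np.int64(122), np.int64(122), np.int64(122), np.int64(123), np.int64(122), np.int64(121), np.int64(120), np.int64(116), np.int64(113), np.int64(117), np.int64(122), np.int64(123), np.int64(123), np.int64(124), np.int64(123), np.int
[... 4916 characters left out ...]
, np.int64(121), np.int64(121), np.int64(120), np.int64(122), np.int64(122), np.int64(122), np.int64(121), np.int64(120), np.int64(121), np.int64(121), np.int64(121), np.int64(122), np.int64(122), np.int64(122), np.int64(122), np.int64(122), np.int64(120), np.int64(115), np.int64(111), np.int64(117), np.int64(122), np.int64(123), np.int64(123), np.int64(122), np.int64(123), np.int64(124), np.int64(123), np.int64(122), np.int64(123), np.int64(124), np.int64(122), np.int64(114), np.int64(93), np.int64(62), np.int64(36), np.int64(36), np.int64(51), np.int64(79), np.int64(100), np.int64(110), np.int64(115), np.int64(119), np.int64(122), np.int64(122), np.int64(122), np.int64(122), np.int64(122)]
```

```bash
sed -i 's/(45,120,30)/(40,90,12)/; s/(4,150,90)/(3,130,35)/' h.py
cat > m.py <<'E'
from h import *
np.set_printoptions(precision=1,suppress=True)
t=viewer.capture("top")
A,B=plane("top",(215,226),30),plane("top",(485,260.3),30)
y=(A-B)[:2]/np.linalg.norm(A-B); x=np.array([y[1],-y[0]])
L,Rr=plane("top",(198,219),30),plane("top",(500,255.5),30); mid=(L+Rr)[:2]/2
print('fence yaw deg',np.degrees(np.arctan2(-y[0],y[1])),'mid',mid)
for c in('green','orange'):
    a=mask(t,c); p,q=[plane("top",e,30) for e in ends(a)]; m=(p+q)/2
    if p[1]<q[1]: p,q=q,p
    print(c,a,'mid',m,'yaw',np.degrees(np.arctan2(-(p-q)[0],(p-q)[1])),'gap',(A[:2]-m[:2])@x-30,'along',(m[:2]-mid)@y,'len',np.linalg.norm(p-q))
E
python3 m.py; python3 -c "
from h import *
a,b=[mask(viewer.capture(n),'green') for n in('top','side')];print(tri(a[0],b[0]),b)"
```

```text
fence yaw deg -2.2394359397872554 mid [579.5  -6.6]
green ((269.5975341796875, 280.6219482421875), (96.29629516601562, 43.95174789428711), 6.340191841125488) mid [513.7  88.9  30. ] yaw -1.2300339062615264 gap 31.899226592715628 along 92.86600608261878 len 123.45196701036463
orange ((414.0346984863281, 297.1172790527344), (98.39061737060547, 45.158599853515625), 10.080597877502441) mid [509.1 -96.4  30. ] yaw -5.004295415578581 gap 29.189541608076773 along -92.50166167341476 len 124.66315477878089
(array([513.59856271,  88.04563022,  32.56546371]), np.float64(0.8095652635416889)) ((265.10186767578125, 241.34336853027344), (83.05270385742188, 40.7891960144043), 42.51044845581055)
```

```bash
R="";python3 -m creep '0.0144 0.0245 -0.005 0 0 -0.014 40;0.0144 0.0245 -0.005 0 0 -0.014 40;0.0144 0.0245 -0.005 0 0 -0.014 40;0.0144 0.0245 -0.005 0 0 -0.014 40;0.0144 0.0245 -0.005 0 0 -0.014 40;0.0144 0.0245 -0.005 0 0 -0.014 40;0.0144 0.0245 -0.005 0 0 -0.014 40;0.0144 0.0245 -0.005 0 0 -0.014 40'
python3 -m creep '0.0144 0.0245 -0.005 0 0 -0.014 40;0.0144 0.0245 -0.005 0 0 -0.014 40;0.0144 0.0245 -0.005 0 0 -0.014 40;0.0144 0.0245 -0.005 0 0 -0.014 40;0.0144 0.0245 -0.005 0 0 -0.014 40;0.0144 0.0245 -0.005 0 0 -0.014 40;0.0144 0.0245 -0.005 0 0 -0.014 40;0.0144 0.0245 -0.005 0 0 -0.014 40'
```

```text
time: 1.02
tool_pos: [277.2, -302.3, 252.2]
tcp_rot: [3.141, -0.0, 0.2]
contact_force: [0.3, 0.5, 0.3]
grip_width: 42.8
finger_force: 0.0
time: 1.68
tool_pos: [392.5, -106.2, 212.2]
tcp_rot: [3.141, -0.0, 0.088]
contact_force: [-0.4, 0.2, -0.2]
grip_width: 36.9
finger_force: 0.0
```

```bash
python3 -m creep '0.0143 0.0244 -0.005 0 0 -0.014 40;0.0143 0.0244 -0.005 0 0 -0.014 40;0.0143 0.0244 -0.005 0 0 -0.014 40;0.0143 0.0244 -0.005 0 0 -0.014 40;0.0143 0.0244 -0.005 0 0 -0.014 40;0.0143 0.0244 -0.005 0 0 -0.014 40;0.0143 0.0244 -0.005 0 0 -0.014 40;0.0143 0.0244 -0.005 0 0 -0.012 40'
python3 -m creep '0 0 -0.012 0 0 0 40;0 0 -0.012 0 0 0 40;0 0 -0.008 0 0 0 40;0 0 -0.004 0 0 0 40;0 0 0 0 0 0 40'
python3 -c "
from h import *
for n in('side','top'): cv2.imwrite(f'pics/{n}1.png',viewer.capture(n)[:,:,::-1])"
```

```text
time: 2.35
tool_pos: [507.0, 89.1, 172.0]
tcp_rot: [3.141, -0.0, -0.022]
contact_force: [-0.0, -1.6, 0.7]
grip_width: 36.7
finger_force: 0.0
time: 2.77
tool_pos: [505.9, 87.4, 135.5]
tcp_rot: [3.141, 0.002, -0.022]
contact_force: [-0.4, 0.0, -0.1]
grip_width: 36.8
finger_force: 0.0
```

View pics/side1.png

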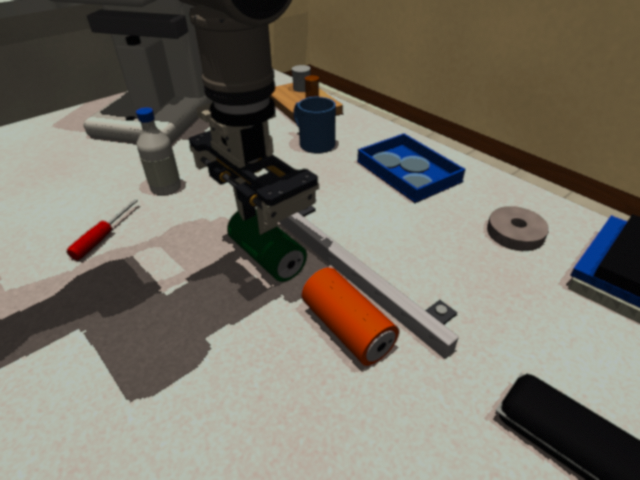

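The fingertips hang just above the drum's middle (pixel about 262,222), with the drum undisturbed at (265,243). Now I press gently.

```bash
python3 -m creep '0 0 -0.004 0 0 0 40;0 0 -0.003 0 0 0 40;0 0 0 0 0 0 40'; python3 -m creep '0 0 -0.001 0 0 0 40;0 0 -0.001 0 0 0 40;0 0 0 0 0 0 40';python3 -m creep '0 0 -0.001 0 0 0 40;0 0 0 0 0 0 40'
```

```text
time: 3.12
tool_pos: [506.2, 87.5, 129.0]
tcp_rot: [3.141, 0.0, -0.022]
contact_force: [-0.9, -0.3, -0.2]
grip_width: 37.0
finger_force: 0.0
time: 3.37
tool_pos: [506.3, 87.6, 127.2]
tcp_rot: [3.141, 0.0, -0.021]
contact_force: [-0.1, 0.6, 0.7]
grip_width: 36.8
finger_force: 0.0
time: 3.53
tool_pos: [506.3, 87.7, 126.1]
tcp_rot: [3.141, 0.0, -0.021]
contact_force: [0.3, -0.3, 1.1]
grip_width: 36.8
finger_force: 0.0
```

```bash
python3 -m creep '0 0 -0.0005 0 0 0 40;0 0 0 0 0 0 40'; python3 -m creep '0 0 -0.0005 0 0 0 40;0 0 0 0 0 0 40'
```

```text
time: 3.7
tool_pos: [506.4, 87.7, 125.8]
tcp_rot: [3.141, -0.0, -0.021]
contact_force: [0.4, -0.3, -0.0]
grip_width: 37.3
finger_force: 0.1
time: 3.87
tool_pos: [506.8, 87.7, 125.7]
tcp_rot: [3.142, -0.001, -0.021]
contact_force: [-0.1, 0.2, 3.7]
grip_width: 36.4
finger_force: 1.5
```

```bash
python3 -m creep '0.001 0 -0.0002 0 0 0 40;0.003 0 0 0 0 0 40;0.003 -0.0001 0 0 0 0 40;0.003 -0.0001 0 0 0 0 40;0.003 -0.0001 0 0 0 0 40'; python3 -m creep '0.003 -0.0001 0 0 0 0 40;0.003 -0.0001 0 0 0 0 40;0.003 -0.0001 0 0 0 0 40;0.002 0 0 0 0 0 40;0 0 0 0 0 0 40'; python3 m.py
```

```text
time: 4.28
tool_pos: [520.0, 87.4, 125.6]
tcp_rot: [-3.142, -0.001, -0.021]
contact_force: [-0.1, -0.2, 4.8]
grip_width: 36.7
finger_force: 2.7
time: 4.7
tool_pos: [531.2, 87.1, 125.6]
tcp_rot: [-3.141, -0.002, -0.021]
contact_force: [0.8, -0.4, 5.7]
grip_width: 37.3
finger_force: 3.0
fence yaw deg -2.2394359397872554 mid [579.5  -6.6]
green ((314.09002685546875, 261.8699951171875), (13.435029029846191, 16.12203598022461), 8.130102157592773) mid [543.   34.5  30. ] yaw 87.44611294652084 gap 0.42026453923963913 along 39.58897225005232 len 21.066204921674856
orange ((414.11004638671875, 296.98394775390625), (98.3021240234375, 44.86177062988281), 10.124671936035156) mid [509.3 -96.5  30. ] yaw -5.049356653811014 gap 29.007853027417184 along -92.57995289235828 len 124.55414305295187
```

```bash
python3 -m creep '0 0 0.005 0 0 0 40;-0.004 0 0.005 0 0 0 40;-0.004 0 0 0 0 0 40;-0.004 0 0 0 0 0 40;0 0 0 0 0 0 40;0 0 0 0 0 0 40'
python3 -c "
from h import *
im=viewer.capture('side'); print(mask(im,'green')); cv2.imwrite('pics/s2.png',cv2.resize(im[150:350,150:450,::-1],None,fx=2,fy=2))"
```

```text
time: 5.25
tool_pos: [517.9, 87.1, 134.9]
tcp_rot: [3.141, 0.001, -0.021]
contact_force: [-0.3, -0.4, -0.8]
grip_width: 36.8
finger_force: 0.0
((271.79412841796875, 238.32354736328125), (81.45738983154297, 41.10832214355469), 40.601295471191406)
```

View pics/s2.png

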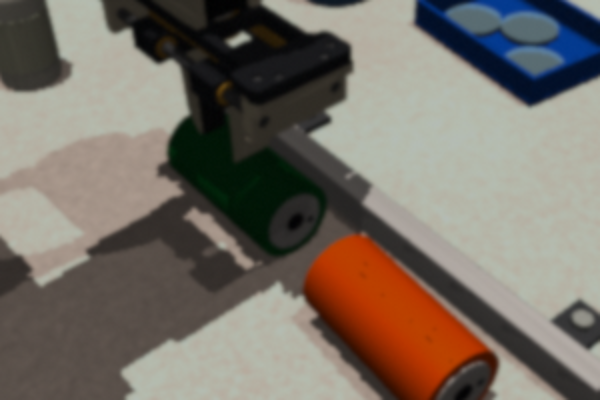

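The hand is clear and the drum has moved toward the fence, with its near end face now at about (298,260) against (290,263) before. Next stroke.

```bash
python3 -m creep '0.001 0 -0.005 0 0 0 40;0 0 -0.003 0 0 0 40;0 0 -0.001 0 0 0 40;0 0 -0.001 0 0 0 40;0 0 0 0 0 0 40'; python3 -m creep '0.001 0 0 0 0 0 40;0.003 0 0 0 0 0 40;0.003 -0.0001 0 0 0 0 40;0.003 -0.0001 0 0 0 0 40;0.003 -0.0001 0 0 0 0 40'; python3 -m creep '0.003 -0.0001 0 0 0 0 40;0.003 -0.0001 0 0 0 0 40;0.003 -0.0001 0 0 0 0 40;0.002 0 0 0 0 0 40;0 0 0 0 0 0 40'; python3 -m creep '0 0 0.005 0 0 0 40;-0.004 0 0.005 0 0 0 40;-0.004 0 0 0 0 0 40;-0.004 0 0 0 0 0 40;0 0 0 0 0 0 40;0 0 0 0 0 0 40'
python3 - <<'E'
from h import *
im=viewer.capture('side'); r=mask(im,'green'); print(r, plane('side',(298.5,260),30),plane('side',(290.5,263),30),plane('side',r[0],32.5)); cv2.imwrite('pics/s3.png',cv2.resize(im[150:350,150:450,::-1],None,fx=2,fy=2))
E
```

```text
time: 5.72
tool_pos: [520.3, 87.0, 125.6]
tcp_rot: [3.142, -0.002, -0.021]
contact_force: [-0.4, -0.8, 5.3]
grip_width: 36.7
finger_force: 2.5
time: 6.13
tool_pos: [533.2, 86.7, 125.6]
tcp_rot: [3.142, -0.002, -0.021]
contact_force: [0.3, 0.2, 5.9]
grip_width: 36.5
finger_force: 2.9
time: 6.55
tool_pos: [544.4, 86.5, 125.6]
tcp_rot: [-3.142, -0.002, -0.021]
contact_force: [0.6, 1.6, 5.4]
grip_width: 36.8
finger_force: 3.0
time: 7.05
tool_pos: [530.9, 86.5, 134.9]
tcp_rot: [3.141, 0.001, -0.021]
contact_force: [-0.2, 0.4, 0.5]
grip_width: 36.8
finger_force: 0.0
((277.4344177246094, 235.2786865234375), (79.89501953125, 40.33161926269531), 39.80556869506836) [526.59535662  25.75649135  30.        ] [514.3840837   28.53898008  30.        ] [535.914615    86.82394025  32.5       ]
```

View pics/s3.png

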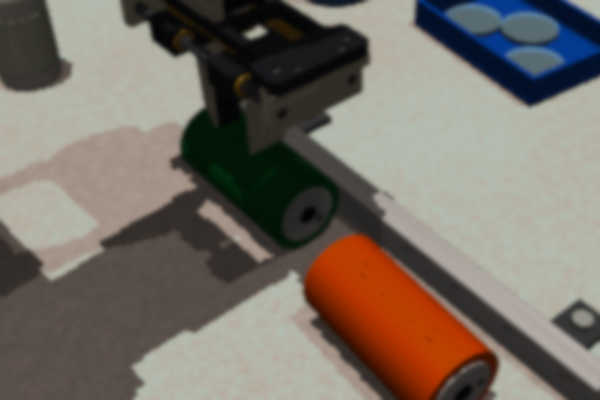

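The drum has advanced about another 12 mm, with its end face at about (303,257), leaving roughly 8 mm. The final stroke is about 17 mm.

```bash
python3 -m creep '0.001 0 -0.005 0 0 0 40;0 0 -0.003 0 0 0 40;0 0 -0.001 0 0 0 40;0 0 -0.001 0 0 0 40;0 0 0 0 0 0 40'; python3 -m creep '0.001 0 0 0 0 0 40;0.002 0 0 0 0 0 40;0.003 -0.0001 0 0 0 0 40;0.003 -0.0001 0 0 0 0 40;0.003 -0.0001 0 0 0 0 40;0.002 0 0 0 0 0 40;0.001 0 0 0 0 0 40'; python3 -m creep '0.001 0 0 0 0 0 40;0.001 0 0 0 0 0 40;0 0 0 0 0 0 40'
```

```text
time: 7.52
tool_pos: [533.2, 86.4, 125.6]
tcp_rot: [3.142, -0.002, -0.021]
contact_force: [-0.1, -0.1, 5.0]
grip_width: 36.7
finger_force: 2.5
time: 8.1
tool_pos: [547.8, 86.1, 125.5]
tcp_rot: [3.141, -0.0, -0.021]
contact_force: [-3.6, 0.2, 7.9]
grip_width: 36.8
finger_force: 4.4
time: 8.35
tool_pos: [549.3, 86.2, 125.6]
tcp_rot: [3.142, 0.0, -0.021]
contact_force: [-3.3, -0.7, 7.6]
grip_width: 36.5
finger_force: 4.1
```

The horizontal force rose to about 3.5 N, so the drum is on the fence. I lift straight up and clear the view.

```bash
python3 -m creep '0 0 0.002 0 0 0 40;0 0 0.005 0 0 0 40;0 0 0.02 0 0 0 40;0 0 0.03 0 0 0 40;0 0 0.03 0 0 0 40;-0.02 0 0.02 0 0 0 40;-0.035 0 0 0 0 0 40;-0.035 0 0 0 0 0 40'; python3 -m creep '-0.035 0 0.01 0 0 0 40;-0.035 0 0.01 0 0 0 40;-0.02 -0.03 0.01 0 0 0 40;0 -0.04 0 0 0 0 40;0 -0.04 0 0 0 0 40;0 -0.04 0 0 0 0 40;0 -0.04 0 0 0 0 40;0 0 0 0 0 0 40'
python3 m.py; python3 -c "
from h import *
cv2.imwrite('pics/t4.png',viewer.capture('top')[:,:,::-1])"
```

```text
time: 9.02
tool_pos: [459.3, 86.1, 233.2]
tcp_rot: [-3.142, -0.003, -0.021]
contact_force: [-0.5, 0.0, 0.2]
grip_width: 36.5
finger_force: 0.0
time: 9.68
tool_pos: [369.7, -109.9, 262.6]
tcp_rot: [3.138, -0.002, -0.028]
contact_force: [-0.0, -0.7, -0.6]
grip_width: 36.8
finger_force: 0.0
fence yaw deg -2.2394359397872554 mid [579.5  -6.6]
green ((272.9859313964844, 257.31536865234375), (96.06876373291016, 44.305908203125), 6.952957630157471) mid [544.2  88.   30. ] yaw -1.8947234686118548 gap 1.3691281463747025 along 93.11794899929278 len 124.30999972781268
orange ((414.12078857421875, 297.3154296875), (98.36249542236328, 45.53175354003906), 10.007979393005371) mid [508.9 -96.5  30. ] yaw -4.930255887894711 gap 29.427194866561734 along -92.63629772390843 len 124.62220098932933
```

View pics/t4.png

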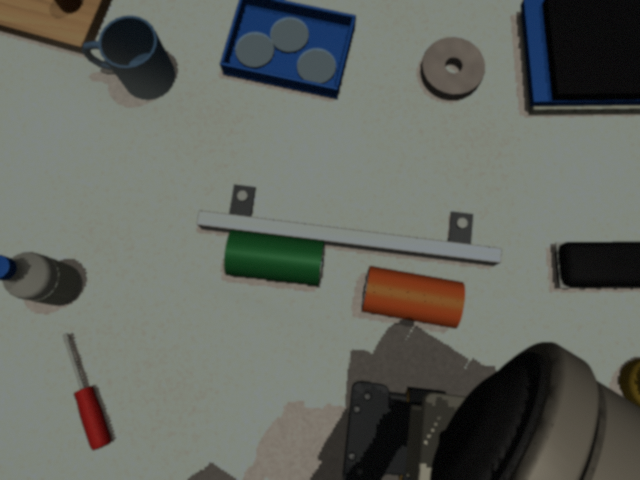

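The green drum lies against the fence, centred at (273,257). Its gap is about 1 mm and it is parallel. The orange drum is unmoved at (414,297).

```bash
python3 -c "
from plant import order
print(order.close_job())"
```

```text
the job is handed in; nothing more can be done
None
```

The green drum was rolled in three light strokes to rest about 1 mm or less from the fence and parallel to it, the orange drum did not move, and the job is handed in (no verdict was returned).

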